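# Fit the missing snap foot to an upturned step stool

### The job

One leg of the upturned step stool has lost its foot: plug the white square insert with the steel ball stud fully home into the open leg, then press the black foot, sole up, down onto the ball until you feel it click, and keep pressing after the click so that the ball is right home in its socket. Finish there, still gripping the foot and bearing firmly down on it; do not let go. Leave the other things on the bench alone.

Things in the scene. Friction and masses are not known exactly. Their poses are not given: they have to be found in the camera images.
- insert: Loose white plastic tube insert with a steel ball stud, 59 mm tall, 60 g, standing upright. Origin: centre of its underside; z up. Square ribbed block 28.5 x 28.5 mm, 30 mm long, its lowest 7 mm tapering to 23.5 mm; then a square white collar 38 x 38 mm, 8 mm thick (30 to 38 mm above the origin), the place to grip it; block and collar sides lie along x and y; then a 9 mm thick neck and the ball.
- collar_seat (a point): Point on the insert's axis at the underside of its collar, 30 mm above its origin: lies on leg_mouth when the insert is fully home.
- ball_center (a point): Centre of the steel ball, 16 mm in diameter, on the insert's axis, 51 mm above the insert's origin. The ball is rigid on the insert.
- foot: Loose black snap foot, a round cap 44 mm in diameter, 24 mm tall, about 55 g, lying on the bench sole up (grey rubber disc on top), its open socket facing down. Origin: centre of its lower, open rim; z up towards the sole. Grip it round its side. Inside, 4 mm above the rim, four grey sprung tongues leave a 12 mm opening; they spread over the 16 mm ball and snap shut below it.
- foot_socket (a point): Point on the foot's axis 10.5 mm above its rim: lies on ball_center when the foot is home (rim 2.5 mm above the collar's top). Pushed down, the tongues meet the ball some 12 mm above home, the force climbs to 8 to 14 N about 9 mm above home, then drops to nothing (the click); the foot goes on easily until the socket's ceiling stops it hard on the ball.
- open_leg: The one stool leg without a foot: upright blue square steel tube 35 x 35 mm, wall 2.5 mm (30 x 30 mm inside, open at the top), 162 mm long, fixed. Origin: centre of its lower end, 18 mm above the bench; x and y square with its sides. It may be any one of three of the four legs.
- leg_mouth (a point): Centre of the open leg's upper end, 162 mm above its origin and 180 mm above the bench.
- stool: Blue steel step stool standing upside down on its plywood seat, which lies on the bench and is 250 (x) x 310 (y) x 18 mm; fixed. Origin: centre of the seat on the bench. Four square legs at x +-90, y +-120 mm point up, square with the seat; three already carry a foot, whose soles are 215 mm above the bench. Stretchers join the legs in pairs along x, up to 95 mm.
- blank_plug: Bystander: loose black square tube plug with the same block and 38 mm collar as the insert, 38 mm tall, but flat on top, without stud. Origin: centre of its underside.
- ferrule: Bystander: loose grey round stepped ferrule, 46 mm in diameter at its base, 32 mm tall. Origin: centre of its underside.
- mallet: Bystander: rubber mallet lying on the bench, wooden handle, black head 96 mm long and 60 mm in diameter. Origin: on the bench below the handle; the head's centre is 100 mm along +x, the handle's end 160 mm along -x.
- tee: Bystander: grey plastic pipe tee, 96 mm across, 42 mm tall, lying flat. Origin: on the bench below the joint of its branches.
- elbow: Bystander: brass pipe elbow, 33 mm tall, arms 40 mm long. Origin: on the bench below its corner.
- tape: Bystander: grey roll of tape lying flat, 100 mm in diameter, 24 mm tall. Origin: centre of its underside.
- driver: Bystander: screwdriver with an orange handle, 200 mm long along x, lying on the bench. Origin: on the bench below its middle.
Not all that is in view belongs to the job. Several things have the shape of the insert; the one meant has the colours described above.

How it is judged:
On the way, in this order (a step that is already met when the one before it is completed fails the run):
1. the insert is fully home in the open leg, collar down on the tube's end, the foot not yet on it (distance between collar_seat and leg_mouth below 0.003 m and angle between the z axis of insert and the z axis of open_leg, either way round below 0.08 rad and distance between foot_socket and ball_center above 0.05 m), for 0.2 s.
2. the foot has snapped over the ball and is pressed right home (distance between collar_seat and leg_mouth below 0.003 m and angle between the z axis of insert and the z axis of open_leg, either way round below 0.08 rad and distance between foot_socket and ball_center below 0.0025 m and angle between the z axis of foot and the z axis of insert, either way round below 0.17 rad and contact force between foot and insert above 3 N), for 0.3 s.
At the end, for the whole second after the job is handed in: Insert home in the open leg (collar within 3 mm of the tube end, upright within 0.08 rad); foot snapped home (socket point within 2.5 mm of the ball centre, square within 0.17 rad); fingers still gripping the foot (over 20 N in all) and the foot bearing on the insert with over 3 N (all of step 2 and contact force between the fingers and foot above 20 N); the arm keeps its last pose, push and grip.
It fails at once if another thing on the bench was shifted by more than 20 mm (distance of any of blank_plug, ferrule, mallet, tee, elbow, tape, driver from where it was at the start of the episode above 0.02 m).
It also fails if it takes over 67 s, if anything falls off the work surface, if the arm or the gripper's body presses on something with over 40 N, if the wrist force passes 120 N, or if a joint passes its speed limit or range.

### The arm

A 6-joint arm with a two-finger parallel gripper is mounted at the origin on the work surface. World frame = base frame: x ahead of the robot, y to its left, z up, the work surface at z = 0. Lengths are in m, angles in rad, forces in N, time in s.
With the tool pointing down it reaches from about 0.25 to 0.725 m from the base axis. Payload 4 kg.
Tool frame: the origin (TCP) lies midway between the tips of the shut fingers; the grasp point (between the pads) lies grip_point_offset behind it (grip_point_offset is the distance from the TCP to the grasp point, in m); z points along the fingers, y is the line along which they close (so a half turn about z gives the same grasp; the last joint's range is limited). The gripper opens to 85 mm and grips with 20 to 120 N. Pads are 22 mm wide; open, the fingers measure 114 mm over their backs; the gripper's body (76 mm by 85 mm) begins 54 mm behind the grasp point. The pads swing forward as they close: fully open they stand 13 mm farther back than shut.
Start: joints at [-1.341, 0.241, 0.005, 1.335, 0, 1.571], TCP at [0.114, -0.487, 0.231] pointing down, gripper open.
Joint ranges: [-2.72, 2.72], [-1.05, 1.87], [-1.09, 1.28], [-1.99, 2.15], [-1.42, 1.44], [-3.14, 3.14]. Speed limits (rad/s): [2.79, 2.79, 3.14, 3.14, 3.14, 3.14].

### API

Orientations are given as a unit quaternion [x, y, z, w].
In Python, from workcell import * gives the robot as it stands. The module is installed in compiled form; this text tells all that it offers.
- The arm moves only by the tool arm_command, never from a script. Its arguments are lists of equal length, an entry for each row: "slide": the shift along the tool's x, y, z in cm, a list of three; "spin": the turn about the tool's z in degrees. A call has exactly 5 rows; each row is the pose to reach, as a shift and turn from the pose commanded when the call began, along the tool's axes at that moment; what a row does not reach only later rows make up. A row lasts 1/8 s, in which the tool goes at most 62.5 mm and 10.7 degrees, less where a joint would pass 70% of its speed; a pose out of reach is approached as far as the arm can. A call with a gripper value outside its range is refused whole. "jaw" is the finger opening in cm, from 0 to 8.54, set as the call begins (left out, the last holds). The fingers move at their own pace and stop on an object; the grip force is fixed at half the most. Time passes only in rows, so rows that repeat a pose let the fingers close, or fill a call up. It gives the time, the measured TCP pose, the force, the opening and the grip force at its end, in the units of the state.
- get_obs(): the state, without advancing time (a new reading comes with each control period).
- camera(name): name is "scene" or "top"; returns a dict with "pixels" (400x640x3 uint8, red, green, blue), "range_z" (400x640 float32, m along the optical axis (not along the pixel's ray), 0 where there is no reading), "intrinsics" (3x3 intrinsics, pixels), "rvec" (rotation vector, rad) and "tvec" (3), from world to camera coordinates, as OpenCV has them. Camera axes: x right, y down, z forward; pixel columns grow to the right and rows downward; lengths in m; the calibration is good to about 2 mm. A picture is of the moment at which its call begins.
- job_done(): hands the job in; it is judged then, once.
Trained networks look in a picture, given as the dict that the camera call returned (one of the last four; its "shot" number tells which), for a name from the list of things; names that differ only in an ending like _2 or _b are one class to them, and where a whole thing is asked for, a point or a joint stands for the part that bears it (a point fixed in the world has none). Each returns a list of dicts, best first, with "confidence" (0 to 1); they miss things now and then, are a little off and sometimes report something else, mostly with a low value. They report only what shows in the picture. A call takes as long as a camera call. They do not tell look-alikes from the thing itself.
- recognise(picture, thing): "centre" ([column, row] in pixels, amid what is visible of it).
- landmark_of(picture, thing): "centre" ([column, row] in pixels: a listed point, or the origin of a listed thing).
The state is a dict: "clock": time; "joint_pos": joint angles; "joint_vel": joint speeds; "tau": joint torques, N m; "eef_pos": TCP position; "tool_rot": TCP orientation; "ft_force": force on the tool from outside, world axes, zero at the start; "ft_torque": the same for the moment, N m; "grip_width": finger opening in m; "grasp_force": force on a finger pad.
Only numpy, scipy, OpenCV 4.12 (cv2) and the standard library are available. Lean on these libraries where they do the work, as an engineer would, in place of code of your own. Each camera call takes 0.05 s, during which the arm holds its last target. There are 200 camera calls.

## Working session

There is one attempt and no reset: what is moved stays moved. The work goes in short steps, Python scripts to look and compute and a tool call to move; the robot and the scene stay as the last step left them, time stands still between calls to the robot, and variables do not carry over. Pictures are saved under pics/ and viewed, at most 10 in all, crops included, and the job is handed in when it is done.

Besides the shell and the picture viewer there is one more tool, called after "Emit:" by a JSON object that holds its "fn" and its "kwargs". arm_command: Moves the arm, as the interface text tells. Its arguments: {"type":"object","properties":{"slide":{"type":"array","items":{"type":"array","items":{"type":"number"}}},"spin":{"type":"array","items":{"type":"number"}},"jaw":{"type":"number"}},"required":["slide","spin"]}

```bash
mkdir -p pics
cat > h.py <<'E'
from workcell import *
import numpy as np, cv2
def cam(n):
    c=camera(n); c['R']=cv2.Rodrigues(np.array(c['rvec'],float))[0]; c['t']=np.array(c['tvec'],float).ravel(); c['K']=np.array(c['intrinsics'],float); return c
def unproj(c):
    K=c['K'];v,u=np.mgrid[0:400,0:640];z=c['range_z']
    P=np.stack([(u-K[0,2])/K[0,0]*z,(v-K[1,2])/K[1,1]*z,z],-1)
    W=(P-c['t'])@c['R']; W[z==0]=np.nan; return W
def ray_at(c,px,h):
    d=c['R'].T@np.linalg.inv(c['K'])@np.array([px[0],px[1],1.]); o=-c['R'].T@c['t']
    return o+d*(h-o[2])/d[2]
def save(c,f,box=None,s=1):
    im=c['pixels'][:,:,::-1]
    if box: im=im[box[1]:box[3],box[0]:box[2]]
    cv2.imwrite('pics/'+f,cv2.resize(im,None,fx=s,fy=s,interpolation=cv2.INTER_CUBIC))
E
python3 - <<'E'
from h import *
o=get_obs();print({k:np.round(v,3).tolist() for k,v in o.items()}); 
import workcell; print([n for n in dir(workcell) if 'grip' in n], getattr(workcell,'grip_point_offset',None))
for n in('scene','top'):
    c=cam(n);save(c,n+'0.png');W=unproj(c);print(n,-c['R'].T@c['t'])
    for t in['insert','foot','open_leg','leg_mouth','blank_plug','stool','ball_center']:
        for f in(recognise,landmark_of):
            for r in f(c,t)[:5]:
                u,v=np.round(r['centre']).astype(int); print(t,f.__name__[:4],u,v,round(r['confidence'],2),np.round(W[min(v,399),min(u,639)],3))
E
```

```text
{'clock': 0.0, 'joint_pos': [-1.341, 0.241, 0.004, 1.335, -0.0, 1.571], 'joint_vel': [0.001, -0.001, -0.0, -0.001, 0.001, -0.0], 'tau': [0.001, -37.232, 25.241, 0.017, 0.0, -0.0], 'eef_pos': [0.114, -0.486, 0.23], 'tool_rot': [0.993, 0.115, -0.0, -0.001], 'ft_force': [0.21, 0.098, 0.882], 'ft_torque': [-0.019, 0.012, 0.062], 'grasp_force': 0.0, 'grip_width': 0.085}
['grip_point_offset'] 0.0187
scene [1.61337886 0.08083804 0.88935172]
insert call 214 251 0.81 [ 0.667 -0.272  0.034]
insert call 185 248 0.75 [ 0.661 -0.354  0.032]
insert call 198 211 0.53 [ 0.497 -0.367  0.035]
insert call 181 190 0.4 [ 0.386 -0.455  0.03 ]
insert call 216 258 0.79 [ 0.657 -0.273  0.001]
insert call 184 257 0.65 [ 0.659 -0.362 -0.002]
insert call 194 232 0.58 [ 0.572 -0.358  0.016]
insert call 200 219 0.45 [ 0.488 -0.368 -0.002]
foot call 266 214 0.63 [ 0.469 -0.168  0.019]
foot call 266 217 0.67 [ 0.473 -0.168  0.011]
open_leg call 424 195 0.72 [0.49  0.286 0.137]
open_leg call 417 226 0.92 [0.497 0.28  0.032]
leg_mouth call 428 196 0.97 [0.491 0.298 0.135]
leg_mouth call 192 225 0.64 [ 0.566 -0.363  0
[... 1537 characters left out ...]
ll 470 172 0.62 [ 0.601 -0.498  0.002]
leg_mouth call 403 133 0.54 [ 0.747 -0.278 -0.002]
leg_mouth call 433 184 0.32 [ 0.554 -0.358  0.04 ]
blank_plug call 415 219 0.68 [ 0.439 -0.292  0.039]
blank_plug call 411 220 0.62 [ 0.437 -0.279  0.037]
stool call 269 186 0.93 [0.563 0.186 0.018]
stool call 471 172 0.38 [ 0.601 -0.502  0.002]
stool call 464 244 0.26 [ 0.355 -0.444  0.04 ]
ball_center call 434 160 0.68 [ 0.636 -0.368  0.04 ]
ball_center call 406 160 0.41 [ 0.638 -0.274  0.04 ]
ball_center call 440 208 0.67 [ 0.472 -0.371  0.055]
ball_center call 439 184 0.53 [ 0.554 -0.379  0.039]
ball_center call 435 158 0.43 [ 0.639 -0.367  0.055]
ball_center call 410 155 0.41 [ 0.656 -0.29   0.034]
```

Run:
```python
from h import *
a=cam('scene');b=cam('top')
save(a,'s1.png',(130,140,490,340),2.2); save(b,'t1.png',(340,120,500,270),4)
```

```text
(no output)
```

View pics/s1.png

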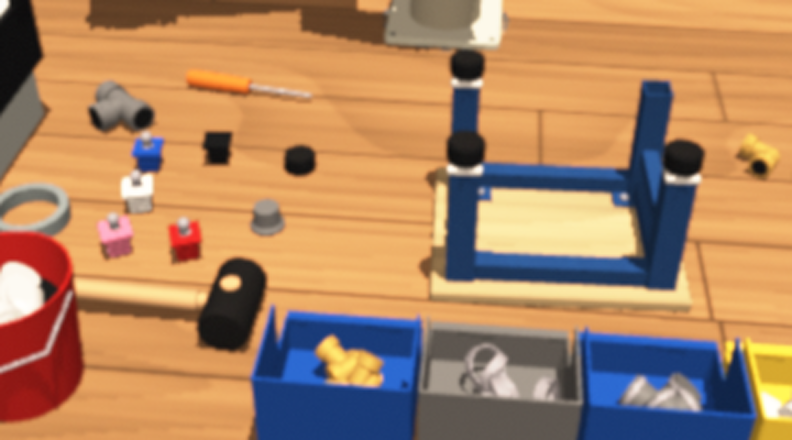

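View pics/t1.png

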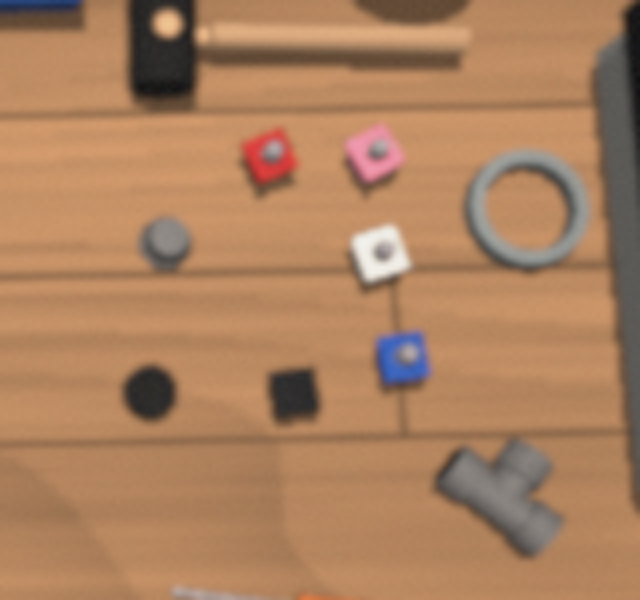

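White insert is at about top px (435,183) and scene px (193,227). These could be mistaken for it: blue (441,208), pink (434,158), red (407,159), the black plug (413,219, no stud) and the grey ferrule (381,181). I choose white, as the description says. The foot is the black disc at top px (377,218). The open leg has no foot and is at scene px (428,180), top px (230,208).

```bash
cat >> h.py <<'E'
def rect(P):
    (c,s,a)=cv2.minAreaRect((P[:,:2]*1000).astype(np.float32)); return np.round(c,1),np.round(s,1),round(a,1)
def sel(W,xy,r,z0,z1):
    m=(np.hypot(W[...,0]-xy[0],W[...,1]-xy[1])<r)&(W[...,2]>z0)&(W[...,2]<z1); return m
E
python3 - <<'E'
from h import *
for n in('top','scene'):
    c=cam(n);W=unproj(c);px=c['pixels'].astype(int)
    print(n,'f',c['K'][0,0])
    for name,xy,r,z0,z1 in[('ins',(.553,-.36),.035,.034,.042),('ball',(.553,-.36),.035,.047,.065),('foot',(.45,-.173),.04,.019,.03),('leg',(.47,.285),.04,.17,.19),('footE',(.47,.09),.06,.2,.23),('footN',(.65,.3),.08,.2,.23),('footF',(.66,.08),.08,.2,.23),('seat',(.57,.19),.25,.012,.024)]:
        m=sel(W,xy,r,z0,z1);P=W[m]
        if len(P)>4: print(name,len(P),np.round(np.median(P,0),4),np.round(P.mean(0),4),rect(P))
E
```

```text
top f 402.5613238997257
ins 100 [ 0.5561 -0.3619  0.0379] [ 0.5576 -0.3627  0.0379] (array([ 558.4, -363.3]), array([38.3, 38.5]), 16.5)
ball 19 [ 0.5575 -0.3627  0.0562] [ 0.5578 -0.3628  0.0567] (array([ 556.9, -364.4]), array([13.5, 14.7]), 86.3)
foot 127 [ 0.45   -0.1702  0.0244] [ 0.4493 -0.1703  0.0244] (array([ 450.5, -170.8]), array([39.6, 40.7]), 88.3)
leg 66 [0.4721 0.2962 0.1781] [0.472  0.296  0.1776] (array([472.9, 295.8]), array([36. , 36.7]), 0.6)
footE 185 [0.4811 0.0542 0.2146] [0.4807 0.0553 0.2143] (array([481.4,  55.7]), array([41.9, 41.4]), 17.4)
footN 184 [0.65   0.3001 0.2144] [0.6501 0.3007 0.2138] (array([651.7, 302.4]), array([43.2, 40.4]), 84.6)
footF 178 [0.6592 0.0633 0.2143] [0.6594 0.0625 0.2141] (array([660.8,  63.1]), array([41.3, 41.8]), 37.1)
seat 4020 [0.5631 0.1725 0.0179] [0.564  0.1703 0.0179] (array([625.8, 181.7]), array([368.7, 310. ]), 2.3)
scene f 480.00447637523996
ins 87 [ 0.5662 -0.3601  0.0364] [ 0.5648 -0.3622  0.0366] (array([ 563.7, -362.6]), array([41.5, 36.9]), 16.9)
ball 23 [ 0.5661 -0.3616  0.0546] [ 0.566  -0.3618  0.0545] (array([ 565.3, -362.4]), array([11.1, 14.5]), 9.2)
foot 104 [ 0.4556 -0.1697  0.023 ] [ 0.4555 -0.1695  0.023 ] (array([ 454. , -168.5]), array([41.9, 44.4]), 66.7)
leg 98 [0.4819 0.2963 0.1756] [0.4781 0.2953 0.1755] (array([475.8, 294.7]), array([42.3, 35.9]), 3.4)
footE 156 [0.4953 0.0559 0.2124] [0.4931 0.0559 0.211 ] (array([488.1,  54.8]), array([44.6, 39.2]), 34.6)
footN 220 [0.6651 0.3    0.2133] [0.6629 0.3005 0.2115] (array([658.3, 301.4]), array([41.6, 42.7]), 50.3)
footF 215 [0.6742 0.0629 0.213 ] [0.6717 0.0627 0.2112] (array([667.7,  62.2]), array([41.9, 41.5]), 4.1)
seat 3866 [0.5931 0.176  0.017 ] [0.6073 0.1743 0.0172] (array([631.7, 181.3]), array([373.2, 309.2]), 2.3)
```

Emit:
{"fn": "arm_command", "kwargs": {"slide": [[6,0,0],[12,-0.5,0],[18,-0.8,0],[24,-1,0],[30,-1.2,0]], "spin": [0,0,0,0,-3.5], "jaw": 8.5}}

```text
clock: 2.33
eef_pos: [0.4051, -0.4062, 0.2314]
tool_rot: [0.989, 0.146, 0.0, 0.0]
ft_force: [-0.8, -1.3, 0.0]
grip_width: 0.085
grasp_force: 0.0
```

```bash
cat >> h.py <<'E'
from scipy.spatial.transform import Rotation as Ro
def plan(p,yaw):
    o=get_obs();R=Ro.from_quat(o['tool_rot']).as_matrix();d=R.T@(np.array(p)-o['eef_pos'])*100
    y=np.degrees(np.arctan2(R[1,0],R[0,0]));s=-(((yaw-y)+90)%180-90)
    print('t',round(o['clock'],2),'eef',np.round(o['eef_pos'],4),'tilt',np.round(R[:,2],3),'yaw',round(y,2),'j',np.round(o['joint_pos'],2),'F',np.round(o['ft_force'],1),'grip',round(o['grip_width'],4),round(o['grasp_force'],1),'SLIDE',np.round(d,2),'SPIN',round(s,2))
E
python3 -c "
from h import *
plan((.558,-.363,.12),16.7)"
```

```text
t 2.33 eef [ 0.4051 -0.4062  0.2314] tilt [ 0.    -0.001 -1.   ] yaw 16.76 j [-0.79  0.39  0.21  1.39 -0.    2.06] F [-0.8 -1.3  0. ] grip 0.085 0.0 SLIDE [15.88  0.26 11.15] SPIN 0.06
```

Emit:
{"fn": "arm_command", "kwargs": {"slide": [[4,0,0],[8,0,0],[12,0,0],[15.9,0.2,0],[15.9,0.2,2]], "spin": [-10.5,-21,-31.5,-42,-52.5]}}

```text
clock: 2.95
eef_pos: [0.56, -0.3623, 0.2118]
tool_rot: [0.821, 0.572, 0.001, 0.002]
ft_force: [0.2, -0.2, 0.1]
grip_width: 0.0849
grasp_force: 0.0
```

Emit:
{"fn": "arm_command", "kwargs": {"slide": [[0,0,1],[0,0,2],[0,0,3],[0,0,4],[0,0,4]], "spin": [-10.5,-21,-31.5,-42,-52.5]}}

```text
clock: 3.58
eef_pos: [0.5556, -0.3628, 0.1698]
tool_rot: [0.485, 0.875, 0.0, -0.001]
ft_force: [0.4, -0.0, 0.0]
grip_width: 0.0851
grasp_force: 0.0
```

Emit:
{"fn": "arm_command", "kwargs": {"slide": [[0,0,1],[0,0,2],[0,0,3],[0,0,4],[0,0,4]], "spin": [-10.5,-21,-31.5,-42,-52.5]}}

```text
clock: 4.2
eef_pos: [0.5555, -0.3627, 0.1298]
tool_rot: [0.048, 0.999, 0.001, -0.001]
ft_force: [-0.1, -0.1, -0.2]
grip_width: 0.0851
grasp_force: 0.0
```

Emit:
{"fn": "arm_command", "kwargs": {"slide": [[0,0,0],[0,0,0],[0,0,0],[0,0,0],[0,0,0]], "spin": [-10.5,-20,-22.5,-22.5,-22.5]}}

```text
clock: 4.82
eef_pos: [0.5561, -0.3632, 0.1312]
tool_rot: [-0.145, 0.989, 0.0, -0.0]
ft_force: [0.1, -0.4, 0.1]
grip_width: 0.0847
grasp_force: 0.0
```

```bash
python3 -c "
from h import *
plan((.558,-.363,.012),16.7)
c=cam('scene');save(c,'s2.png',(150,170,270,290),5)"
```

```text
t 4.83 eef [ 0.5561 -0.3632  0.1312] tilt [-0.  0. -1.] yaw -163.37 j [-0.58  0.62  0.33  1.28 -0.   -0.87] F [ 0.1 -0.4  0.1] grip 0.0847 0.0 SLIDE [-0.19 -0.04 11.92] SPIN -0.07
```

View pics/s2.png

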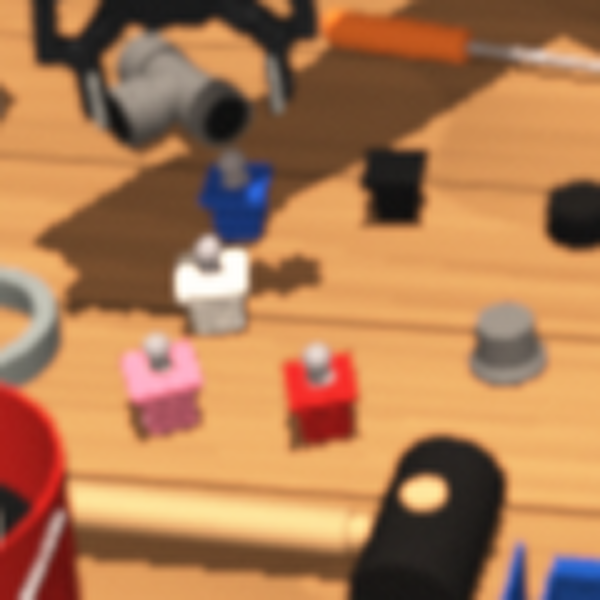

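The crop shows the white insert with its steel ball at (210,285), which is full px (192,227). The open gripper is above it and the colours match.

Emit:
{"fn": "arm_command", "kwargs": {"slide": [[-0.2,0,4],[-0.2,0,8],[-0.2,0,11],[-0.2,0,11.8],[-0.2,0,11.8]], "spin": [0,0,0,0,0]}}

```text
clock: 5.5
eef_pos: [0.5581, -0.3626, 0.0134]
tool_rot: [-0.145, 0.989, 0.0, -0.0]
ft_force: [0.7, 1.0, 0.1]
grip_width: 0.085
grasp_force: 0.0
```

Emit:
{"fn": "arm_command", "kwargs": {"slide": [[0,0,0],[0,0,0],[0,0,0],[0,0,0],[0,0,0]], "spin": [0,0,0,0,0], "jaw": 2.5}}

```text
clock: 6.12
eef_pos: [0.5589, -0.3632, 0.0149]
tool_rot: [-0.145, 0.989, -0.001, 0.001]
ft_force: [0.1, -0.6, 6.1]
grip_width: 0.037
grasp_force: 59.7
```

Emit:
{"fn": "arm_command", "kwargs": {"slide": [[0,0,0],[0,0,0],[0,0,-1],[0,0,-3],[0,0,-7]], "spin": [0,0,0,0,0]}}

```text
clock: 6.75
eef_pos: [0.5563, -0.3613, 0.0816]
tool_rot: [-0.145, 0.989, 0.002, -0.002]
ft_force: [-0.1, 0.8, -0.2]
grip_width: 0.0366
grasp_force: 60.0
```

```bash
python3 -c "
from h import *
plan((.558,-.363,.28),2.3)"
```

```text
t 6.75 eef [ 0.5563 -0.3613  0.0816] tilt [-0.005  0.003 -1.   ] yaw -163.33 j [-0.58  0.66  0.26  1.18  0.   -0.87] F [-0.1  0.8 -0.2] grip 0.0366 60.0 SLIDE [ -0.04  -0.12 -19.84] SPIN 14.37
```

Emit:
{"fn": "arm_command", "kwargs": {"slide": [[0,0,-6],[0,0,-12],[0,0,-18],[0,0,-20],[0,0,-20]], "spin": [0,5,10,14.4,14.4]}}

```text
clock: 7.38
eef_pos: [0.5588, -0.363, 0.2858]
tool_rot: [-0.02, 1.0, -0.001, 0.002]
ft_force: [-0.7, -0.4, -0.8]
grip_width: 0.0365
grasp_force: 60.1
```

Emit:
{"fn": "arm_command", "kwargs": {"slide": [[0,5,0],[0,10,0],[0.5,15,0],[0.8,20,0],[1.2,25,0]], "spin": [0,0,0,0,0]}}

```text
clock: 8.0
eef_pos: [0.5346, -0.1114, 0.2807]
tool_rot: [-0.02, 1.0, 0.001, -0.002]
ft_force: [0.3, -0.1, -0.1]
grip_width: 0.0366
grasp_force: 60.1
```

Emit:
{"fn": "arm_command", "kwargs": {"slide": [[0.5,5,0],[1,10,0],[1.5,15,0],[2,20,0],[2.5,25,0]], "spin": [0,0,0,0,0]}}

```text
clock: 8.62
eef_pos: [0.4997, 0.1368, 0.2809]
tool_rot: [-0.02, 1.0, -0.001, -0.002]
ft_force: [-0.2, -0.8, 0.1]
grip_width: 0.0367
grasp_force: 60.1
```

```bash
python3 -c "
from h import *
plan((.472,.296,.28),2.3)"
```

```text
t 8.62 eef [0.4997 0.1368 0.2809] tilt [-0.004 -0.001 -1.   ] yaw -177.65 j [0.27 0.27 0.17 1.48 0.   0.23] F [-0.2 -0.8  0.1] grip 0.0367 60.1 SLIDE [ 2.11 16.02  0.09] SPIN 0.05
```

Emit:
{"fn": "arm_command", "kwargs": {"slide": [[0.7,5,0],[1.4,10,0],[2.1,15,2],[2.1,16,5],[2.1,16,7]], "spin": [0,0,0,0,0]}}

```text
clock: 9.25
eef_pos: [0.4716, 0.295, 0.2091]
tool_rot: [-0.022, 1.0, -0.002, -0.003]
ft_force: [-0.5, -0.1, -0.5]
grip_width: 0.0367
grasp_force: 60.2
```

Emit:
{"fn": "arm_command", "kwargs": {"slide": [[0,0,0],[0,0,0],[0,0,0],[0,0,0],[0,0,0]], "spin": [0,0,0,0,0]}}

```text
clock: 9.88
eef_pos: [0.4743, 0.2946, 0.2139]
tool_rot: [-0.02, 1.0, 0.0, 0.0]
ft_force: [0.7, 0.7, -0.6]
grip_width: 0.0366
grasp_force: 60.2
```

Run:
```python
from h import *
plan((.472,.296,.2),2.3)
ims=[]
for n in('top','scene'):
    c=cam(n);W=unproj(c);px=c['pixels'].astype(int)
    wh=(px.min(-1)>140)&(px.max(-1)-px.min(-1)<50)&sel(W,(.472,.296),.06,.185,.27)
    P=W[wh];print(n,len(P),np.round(P.min(0),3),np.round(P.max(0),3),np.round(np.median(P,0),4))
    for t in('ball_center','collar_seat','leg_mouth'):
        for r in landmark_of(c,t)[:3]: print(t,np.round(r['centre'],1),round(r['confidence'],2),np.round(ray_at(c,r['centre'],{'b':.24,'c':.219,'l':.18}[t[0]]),4))
    u,v=(cv2.projectPoints(np.array([[.472,.296,.2]]),np.array(c['rvec']),np.array(c['tvec']),c['K'],None)[0].ravel()).astype(int)
    im=c['pixels'][v-35:v+35,u-35:u+35,::-1]; ims.append(cv2.resize(im,(400,400),interpolation=cv2.INTER_CUBIC)); print('crop origin',u-35,v-35)
cv2.imwrite('pics/h1.png',np.hstack(ims))
```

```text
t 9.88 eef [0.4743 0.2946 0.2139] tilt [ 0.001  0.001 -1.   ] yaw -177.75 j [0.56 0.36 0.13 1.34 0.   0.52] F [ 0.7  0.7 -0.6] grip 0.0366 60.2 SLIDE [0.23 0.15 1.39] SPIN -0.05Traceback (most recent call last):
  File "<stdin>", line 7, in <module>
    return umr_minimum(a, axis, None, out, keepdims, initial, where)
ValueError: zero-size array to reduction operation minimum which has no identity
```

Run:
```python
from h import *
ims=[];es=[]
for n in('top','scene'):
    c=cam(n);W=unproj(c);es.append(get_obs()['eef_pos'])
    for t in('ball_center','collar_seat','leg_mouth'):
        for r in landmark_of(c,t)[:3]: print(n,t,np.round(r['centre'],1),round(r['confidence'],2),np.round(ray_at(c,r['centre'],{'b':.25,'c':.229,'l':.18}[t[0]]),4))
        es.append(get_obs()['eef_pos'])
    u,v=(cv2.projectPoints(np.array([[.472,.296,.2]]),np.array(c['rvec']),np.array(c['tvec']),c['K'],None)[0].ravel()).astype(int)
    im=c['pixels'][v-35:v+35,u-35:u+35,::-1]; ims.append(cv2.resize(im,(400,400),interpolation=cv2.INTER_CUBIC)); print('crop origin',u-35,v-35)
cv2.imwrite('pics/h1.png',np.hstack(ims)); print(np.round(es,4))
```

```text
top ball_center [436.1 160. ] 0.69 [ 0.5789 -0.3132  0.25  ]
top ball_center [437.9 209.2] 0.69 [ 0.4398 -0.3081  0.25  ]
top ball_center [409.6 159.6] 0.47 [ 0.5816 -0.2391  0.25  ]
top collar_seat [440.2 208.7] 0.68 [ 0.4441 -0.3206  0.229 ]
top collar_seat [407.4 156.2] 0.66 [ 0.5975 -0.2381  0.229 ]
top collar_seat [431.3 159.9] 0.65 [ 0.5852 -0.3056  0.229 ]
top leg_mouth [223.7 205. ] 0.58 [0.4751 0.2963 0.18  ]
crop origin 187 169
scene ball_center [177.4 241.7] 0.82 [ 0.885  -0.2648  0.25  ]
scene ball_center [195.9 202. ] 0.68 [ 0.7443 -0.269   0.25  ]
scene ball_center [216.1 240.4] 0.63 [ 0.8728 -0.1876  0.25  ]
scene collar_seat [430.6 161.8] 0.81 [0.4629 0.294  0.229 ]
scene collar_seat [213.9 247.9] 0.81 [ 0.8727 -0.1946  0.229 ]
scene collar_seat [181.2 242.4] 0.63 [ 0.8625 -0.2675  0.229 ]
scene leg_mouth [426.6 176.6] 0.69 [0.4611 0.2903 0.18  ]
crop origin 395 137
[[0.4742 0.2946 0.2136]
 [0.4741 0.2946 0.2135]
 [0.4741 0.2946 0.2134]
 [0.4741 0.2946 0.2134]
 [0.474  0.2946 0.2133]
 [0.474  0.2946 0.2133]
 [0.474  0.2946 0.2133]
 [0.474  0.2946 0.2133]]
```

View pics/h1.png

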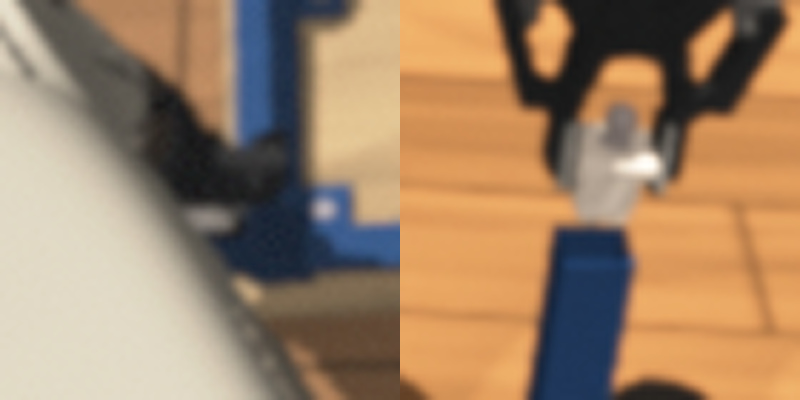

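Run:
```python
from h import *
c=cam('scene');W=unproj(c);px=c['pixels'].astype(int)
yaw=np.radians(2.3);Rz=np.array([[np.cos(yaw),np.sin(yaw)],[-np.sin(yaw),np.cos(yaw)]])
L=(W[...,:2]-[.472,.296])@Rz.T*1000; Z=W[...,2]*1000
f=lambda v:float(round(v,1))
for v in range(150,206,1):
    s=slice(405,455)
    ok=(np.hypot(L[v,s,0],L[v,s,1])<45)
    us=np.arange(405,455)[ok]
    if len(us)<3: continue
    p=px[v,s][ok]; blue=(p[:,2]>p[:,0]+25); wh=(p.min(-1)>115)&(p.max(-1)-p.min(-1)<60)
    k=blue if blue.sum()>wh.sum() else wh
    if k.sum()<4: continue
    l=L[v,s][ok][k];z=Z[v,s][ok][k]
    print(v,'blue' if k is blue else 'wh',us[k].min(),us[k].max(),'x',f(np.median(l[:,0])),'y',f(l[:,1].min()),f(l[:,1].max()),'mid',f((l[:,1].min()+l[:,1].max())/2),'z',f(np.median(z)))
```

```text
159 wh 427 430 x -10.9 y -11.8 -4.1 mid -7.9 z 236.6
160 wh 427 437 x -4.1 y -13.8 14.6 mid 0.4 z 237.4
161 wh 427 437 x -2.6 y -14.2 14.2 mid -0.0 z 235.5
162 wh 427 438 x 4.8 y -15.3 16.3 mid 0.5 z 236.7
163 wh 427 439 x 9.0 y -15.0 18.4 mid 1.7 z 235.9
164 wh 426 440 x 14.4 y -18.3 18.9 mid 0.3 z 236.5
165 wh 426 440 x 18.8 y -19.2 20.0 mid 0.4 z 236.0
166 wh 426 440 x 21.6 y -18.8 17.1 mid -0.9 z 234.0
167 wh 426 440 x 22.7 y -15.7 19.2 mid 1.7 z 231.7
168 wh 426 440 x 15.8 y -14.2 21.1 mid 3.5 z 224.1
169 wh 426 436 x 17.8 y -15.7 9.1 mid -3.3 z 222.5
170 wh 426 436 x 16.2 y -14.4 12.1 mid -1.1 z 218.9
171 wh 425 435 x 16.4 y -14.3 8.1 mid -3.1 z 215.1
172 wh 426 435 x 16.7 y -15.1 10.5 mid -2.3 z 212.0
173 wh 426 434 x 17.0 y -14.3 6.2 mid -4.1 z 209.4
174 wh 426 434 x 15.1 y -13.6 7.6 mid -3.0 z 205.1
175 wh 427 433 x 14.1 y -10.4 5.6 mid -2.4 z 201.5
178 blue 423 432 x -12.0 y -15.9 11.7 mid -2.1 z 175.2
179 blue 423 433 x -12.1 y -16.1 13.8 mid -1.2 z 172.3
180 blue 423 433 x -10.3 y -17.7 13.7 mid -2.0 z 169.7
181 blue 423 433 x -11.5 y -18.9 13.9 mid -2.5 z 165.7
182 blue 
[... 580 characters left out ...]
.8
193 blue 421 432 x 20.7 y -17.9 10.7 mid -3.6 z 146.6
194 blue 420 432 x 21.2 y -18.3 9.7 mid -4.3 z 143.5
195 blue 420 432 x 20.1 y -18.9 12.3 mid -3.3 z 138.9
196 blue 420 432 x 19.3 y -18.3 11.0 mid -3.6 z 136.0
197 blue 420 431 x 20.1 y -18.7 9.6 mid -4.6 z 132.4
198 blue 420 431 x 20.9 y -18.6 9.8 mid -4.4 z 130.0
199 blue 420 431 x 19.4 y -17.7 10.0 mid -3.9 z 125.1
200 blue 420 431 x 18.3 y -17.7 11.3 mid -3.2 z 120.8
201 blue 419 431 x 16.9 y -18.7 12.1 mid -3.3 z 117.1
202 blue 419 430 x 18.1 y -18.2 10.4 mid -3.9 z 113.6
203 blue 419 430 x 20.4 y -18.4 9.3 mid -4.6 z 112.0
204 blue 419 430 x 20.7 y -18.7 10.9 mid -3.9 z 108.9
205 blue 419 430 x 18.8 y -18.9 10.9 mid -4.0 z 104.3
```

Emit:
{"fn": "arm_command", "kwargs": {"slide": [[0,-0.05,0.8],[0,-0.05,1.5],[0,-0.05,2.0],[0,-0.05,2.4],[0,-0.05,2.8]], "spin": [0,0,0,0,0]}}

```text
clock: 11.0
eef_pos: [0.4742, 0.2947, 0.1854]
tool_rot: [-0.02, 1.0, 0.001, 0.0]
ft_force: [-0.8, 1.9, 1.6]
grip_width: 0.0366
grasp_force: 60.5
```

```bash
python3 -c "
from h import *
plan((.474,.294,.165),2.3);print(get_obs()['ft_torque'])"
```

```text
t 11.0 eef [0.4742 0.2947 0.1854] tilt [ 0.     0.001 -1.   ] yaw -177.72 j [0.56 0.38 0.08 1.27 0.   0.52] F [-0.8  1.9  1.6] grip 0.0366 60.5 SLIDE [ 0.03 -0.07  2.04] SPIN -0.02
[0.39720284 0.13769328 0.0278867 ]
```

Emit:
{"fn": "arm_command", "kwargs": {"slide": [[0,0.03,0.4],[0,0.03,0.8],[0,0.03,1.2],[0,0.03,1.5],[0,0.03,1.8]], "spin": [0,0,0,0,0]}}

```text
clock: 11.62
eef_pos: [0.4742, 0.2948, 0.1675]
tool_rot: [-0.02, 1.0, 0.0, 0.0]
ft_force: [-0.7, 2.1, 2.8]
grip_width: 0.0364
grasp_force: 60.8
```

```bash
python3 -c "
from h import *
plan((.474,.294,.165),2.3);print(get_obs()['ft_torque'])"
```

```text
t 11.62 eef [0.4742 0.2948 0.1675] tilt [ 0.001  0.001 -1.   ] yaw -177.72 j [0.56 0.39 0.04 1.22 0.   0.52] F [-0.7  2.1  2.8] grip 0.0364 60.8 SLIDE [ 0.02 -0.08  0.25] SPIN -0.02
[ 0.4503148   0.14729687 -0.01247509]
```

Emit:
{"fn": "arm_command", "kwargs": {"slide": [[0,0,0.1],[0,0,0.2],[0,0,0.3],[0,0,0.4],[0,0,0.5]], "spin": [0,0,0,0,0]}}

```text
clock: 12.25
eef_pos: [0.4743, 0.2947, 0.1651]
tool_rot: [-0.02, 1.0, 0.001, 0.001]
ft_force: [-6.2, -1.8, 18.8]
grip_width: 0.0365
grasp_force: 62.6
```

Emit:
{"fn": "arm_command", "kwargs": {"slide": [[0,0,0.1],[0,0,0.2],[0,0,0.2],[0,0,0.2],[0,0,0.2]], "spin": [0,0,0,0,0]}}

```text
clock: 12.88
eef_pos: [0.4743, 0.2947, 0.165]
tool_rot: [-0.02, 1.0, 0.001, 0.002]
ft_force: [-7.2, -2.1, 23.5]
grip_width: 0.0367
grasp_force: 63.3
```

Emit:
{"fn": "arm_command", "kwargs": {"slide": [[0,0,-0.5],[0,0,-0.5],[0,0,-0.5],[0,0,-0.5],[0,0,-0.5]], "spin": [0,0,0,0,0], "jaw": 8.5}}

```text
clock: 13.5
eef_pos: [0.4739, 0.2942, 0.1648]
tool_rot: [-0.02, 1.0, -0.0, -0.0]
ft_force: [-0.3, 0.2, -0.2]
grip_width: 0.0849
grasp_force: 0.0
```

Emit:
{"fn": "arm_command", "kwargs": {"slide": [[0,0,-2],[0,0,-6],[0,0,-10],[0,-5,-11],[0,-10,-11]], "spin": [0,0,0,0,0]}}

```text
clock: 14.12
eef_pos: [0.4787, 0.1941, 0.2765]
tool_rot: [-0.021, 1.0, 0.0, 0.001]
ft_force: [0.3, -0.4, -0.6]
grip_width: 0.0849
grasp_force: 0.0
```

Run:
```python
from h import *
plan((.45,-.1705,.15),2.3)
c=cam('scene');W=unproj(c);save(c,'p1.png',(395,130,465,210),7)
for t in('ball_center','collar_seat','leg_mouth'):
    for r in landmark_of(c,t)[:4]: print(t,np.round(r['centre'],1),round(r['confidence'],2),np.round(ray_at(c,r['centre'],{'b':.201,'c':.18,'l':.18}[t[0]]),4))
m=sel(W,(.474,.294),.03,.183,.193);P=W[m];print(len(P),np.median(P,0),rect(P))
m=sel(W,(.474,.294),.03,.2,.24);print(np.round(W[m],3).max(0),m.sum())
```

```text
t 14.12 eef [0.4787 0.1941 0.2765] tilt [ 0.003  0.001 -1.   ] yaw -177.62 j [ 0.39  0.26  0.14  1.45 -0.    0.34] F [ 0.3 -0.4 -0.6] grip 0.0849 0.0 SLIDE [  4.41 -36.32  12.62] SPIN 0.08
ball_center [196.3 202.7] 0.68 [ 0.6805 -0.2939  0.201 ]
ball_center [432.8 172.4] 0.67 [0.4714 0.3032 0.201 ]
ball_center [214.  239.8] 0.64 [ 0.8145 -0.2134  0.201 ]
ball_center [181.4 240.5] 0.56 [ 0.8243 -0.2839  0.201 ]
collar_seat [431.1 177.6] 0.69 [0.465  0.3023 0.18  ]
collar_seat [179.7 243.9] 0.67 [ 0.8122 -0.295   0.18  ]
collar_seat [200.1 208.5] 0.52 [ 0.6753 -0.2887  0.18  ]
collar_seat [214.3 248.7] 0.46 [ 0.8203 -0.2135  0.18  ]
leg_mouth [429.4 177.3] 0.89 [0.4639 0.2977 0.18  ]
106 [0.48281604 0.29356109 0.18717795] (array([478.9, 295. ]), array([38.8, 37.3]), 3.0)
[0.486 0.303 0.211] 20
```

View pics/p1.png

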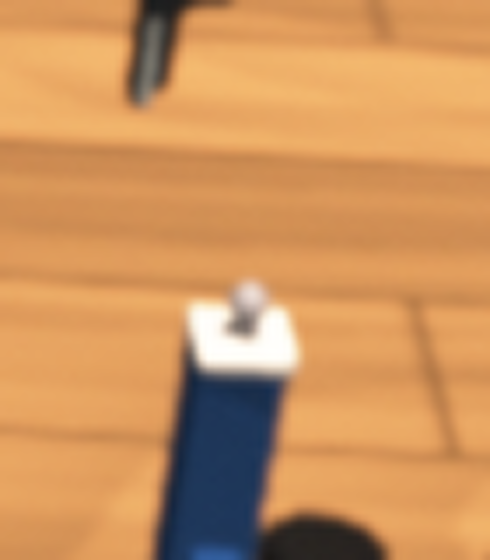

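The insert is home: the collar sits on the tube at crop (245,340), with the ball above it at (248,300). Next, the foot.

Emit:
{"fn": "arm_command", "kwargs": {"slide": [[0.5,-5,0],[1,-10,0],[1.5,-15,0],[2,-20,0],[2.4,-25,0]], "spin": [0,0,0,0,0]}}

```text
clock: 14.95
eef_pos: [0.4642, -0.0566, 0.2751]
tool_rot: [-0.021, 1.0, 0.0, 0.0]
ft_force: [1.3, 0.2, -0.3]
grip_width: 0.0853
grasp_force: 0.0
```

Emit:
{"fn": "arm_command", "kwargs": {"slide": [[0.8,-5,0],[1.6,-10,2],[1.8,-11.3,7],[1.8,-11.3,12],[1.8,-11.3,17]], "spin": [0,0,0,0,0]}}

```text
clock: 15.58
eef_pos: [0.4511, -0.1694, 0.1036]
tool_rot: [-0.02, 1.0, 0.0, 0.0]
ft_force: [0.5, 0.7, -1.0]
grip_width: 0.0853
grasp_force: 0.0
```

Emit:
{"fn": "arm_command", "kwargs": {"slide": [[0,0,1],[0,0,2],[0,0,3],[0,0,3],[0,0,3]], "spin": [0,0,0,0,0]}}

```text
clock: 16.2
eef_pos: [0.4511, -0.1701, 0.0762]
tool_rot: [-0.02, 1.0, -0.0, 0.001]
ft_force: [-0.3, -0.0, 0.1]
grip_width: 0.0848
grasp_force: 0.0
```

Run:
```python
from h import *
plan((.452,-.1705,.000),2.3)
c=cam('scene');W=unproj(c);m=sel(W,(.455,-.17),.03,.02,.03);print(m.sum(),rect(W[m]),np.median(W[m],0))
```

```text
t 16.2 eef [ 0.4511 -0.1701  0.0762] tilt [ 0.002 -0.001 -1.   ] yaw -177.73 j [-0.36  0.33 -0.3   0.93 -0.   -0.4 ] F [-0.3 -0.   0.1] grip 0.0848 0.0 SLIDE [-0.08 -0.03  7.62] SPIN -0.03
90 (array([ 456.1, -168.8]), array([42.9, 39.9]), 3.2) [ 0.45604549 -0.16882087  0.02276188]
```

Emit:
{"fn": "arm_command", "kwargs": {"slide": [[-0.1,0,3],[-0.1,0,6],[-0.1,0,7.2],[-0.1,0,7.6],[-0.1,0,7.6]], "spin": [0,0,0,0,0]}}

```text
clock: 16.88
eef_pos: [0.452, -0.1701, -0.0001]
tool_rot: [-0.02, 1.0, -0.0, 0.001]
ft_force: [-0.5, 0.3, 0.5]
grip_width: 0.0854
grasp_force: 0.0
```

Emit:
{"fn": "arm_command", "kwargs": {"slide": [[0,0,0],[0,0,0],[0,0,0],[0,0,0],[0,0,0]], "spin": [0,0,0,0,0], "jaw": 3.2}}

```text
clock: 17.5
eef_pos: [0.452, -0.1702, 0.0004]
tool_rot: [-0.02, 1.0, -0.0, 0.001]
ft_force: [-0.5, 0.6, 5.7]
grip_width: 0.0423
grasp_force: 60.3
```

Emit:
{"fn": "arm_command", "kwargs": {"slide": [[0,0,0],[0,0,-1],[0,0,-5],[0,0,-10],[0,0,-15]], "spin": [0,0,0,0,0]}}

```text
clock: 18.12
eef_pos: [0.451, -0.1697, 0.1512]
tool_rot: [-0.02, 1.0, 0.0, -0.0]
ft_force: [0.8, 0.4, -1.5]
grip_width: 0.0421
grasp_force: 60.9
```

Emit:
{"fn": "arm_command", "kwargs": {"slide": [[0,0,-5],[0,0,-10],[0,0,-13],[0,5,-14],[-0.2,10,-14]], "spin": [0,0,0,0,0]}}

```text
clock: 18.75
eef_pos: [0.4497, -0.0693, 0.2911]
tool_rot: [-0.019, 1.0, -0.0, 0.002]
ft_force: [-0.0, -0.5, -0.2]
grip_width: 0.0417
grasp_force: 61.0
```

Run:
```python
from h import *
plan((.4741,.2945,.28),2.3)
```

```text
t 18.75 eef [ 0.4497 -0.0693  0.2911] tilt [ 0.003 -0.    -1.   ] yaw -177.87 j [-0.15  0.13  0.02  1.46  0.   -0.19] F [-0.  -0.5 -0.2] grip 0.0417 61.0 SLIDE [-3.79 36.26  1.11] SPIN -0.17
```

Emit:
{"fn": "arm_command", "kwargs": {"slide": [[-0.5,5,0],[-1,10,0],[-1.5,15,0],[-2,20,0],[-2.5,25,0]], "spin": [0,0,0,0,0]}}

```text
clock: 19.38
eef_pos: [0.4641, 0.1825, 0.2899]
tool_rot: [-0.02, 1.0, 0.0, 0.0]
ft_force: [1.1, -0.2, -0.1]
grip_width: 0.0419
grasp_force: 61.0
```

Emit:
{"fn": "arm_command", "kwargs": {"slide": [[-0.5,4,0],[-1,8,0],[-1.2,11.2,1],[-1.2,11.2,3.5],[-1.2,11.2,4.5]], "spin": [0,0,0,0,0]}}

```text
clock: 20.0
eef_pos: [0.471, 0.2932, 0.243]
tool_rot: [-0.02, 1.0, -0.001, -0.001]
ft_force: [0.2, -0.3, 0.4]
grip_width: 0.0422
grasp_force: 61.0
```

Emit:
{"fn": "arm_command", "kwargs": {"slide": [[0,0,0],[0,0,0],[0,0,0],[0,0,0],[0,0,0]], "spin": [0,0,0,0,0]}}

```text
clock: 20.62
eef_pos: [0.4722, 0.2933, 0.2446]
tool_rot: [-0.02, 1.0, 0.0, 0.0]
ft_force: [-0.2, -1.0, -1.1]
grip_width: 0.0421
grasp_force: 61.0
```

Run:
```python
from h import *
plan((.4741,.2945,.21),2.3)
c=cam('scene');W=unproj(c);save(c,'f1.png',(395,120,465,200),7)
m=sel(W,(.476,.295),.035,.255,.29);px=c['pixels'].astype(int);print(m.sum(),rect(W[m]),np.round(np.median(W[m],0),4))
m=sel(W,(.479,.295),.03,.24,.268);m[:,:420]=0;print(np.round(W[m].max(0),4))
m=sel(W,(.476,.295),.035,.183,.193);print(m.sum(),rect(W[m]),np.round(np.median(W[m],0),4))
```

```text
t 20.62 eef [0.4722 0.2933 0.2446] tilt [ 0.  0. -1.] yaw -177.75 j [0.56 0.35 0.19 1.41 0.   0.52] F [-0.2 -1.  -1.1] grip 0.0421 61.0 SLIDE [-0.19  0.11  3.46] SPIN -0.05
294 (array([475.4, 295.3]), array([68.3, 43.4]), 74.6) [0.4824 0.2951 0.2673]
[0.499  0.3246 0.268 ]
105 (array([477.1, 296. ]), array([43.4, 38.8]), 1.6) [0.481  0.2929 0.1867]
```

View pics/f1.png

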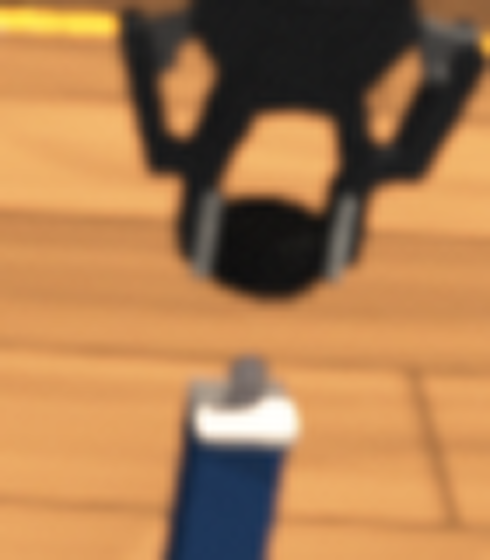

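The foot is level in the jaws at crop (270,245), above the ball at (248,380). I'll check the fore/aft offset from the front faces.

Run:
```python
from h import *
c=cam('scene');W=unproj(c)
for n,z0,z1 in(('foot',.248,.262),('collar',.1815,.1865),('tube',.14,.176)):
    m=(np.abs(W[...,1]-.2945)<.007)&(W[...,2]>z0)&(W[...,2]<z1)&(np.abs(W[...,0]-.49)<.03)
    P=W[m];P=P[P[:,0]>.485]; print(n,len(P),np.round(np.percentile(P[:,0],[10,50,90]),4))
```

```text
foot 26 [0.4916 0.4937 0.4958]
collar 11 [0.4914 0.4952 0.4964]
tube 54 [0.4903 0.4924 0.4949]
```

Emit:
{"fn": "arm_command", "kwargs": {"slide": [[-0.22,0.11,1],[-0.22,0.11,2.2],[-0.22,0.11,3.2],[-0.22,0.11,3.8],[-0.22,0.11,4.1]], "spin": [0,0,0,0,0]}}

```text
clock: 21.35
eef_pos: [0.4749, 0.2946, 0.2034]
tool_rot: [-0.02, 1.0, 0.0, 0.001]
ft_force: [1.3, -0.8, 3.1]
grip_width: 0.0421
grasp_force: 61.2
```

Emit:
{"fn": "arm_command", "kwargs": {"slide": [[0,0,0.1],[0,0,0.2],[0,0,0.3],[0,0,0.4],[0,0,0.5]], "spin": [0,0,0,0,0]}}

```text
clock: 21.98
eef_pos: [0.4754, 0.2947, 0.2009]
tool_rot: [-0.02, 1.0, 0.001, 0.002]
ft_force: [0.6, -2.6, 7.4]
grip_width: 0.042
grasp_force: 61.8
```

Contact came at the expected height with little side force, so I press on.

Emit:
{"fn": "arm_command", "kwargs": {"slide": [[0,0,0.1],[0,0,0.2],[0,0,0.3],[0,0,0.4],[0,0,0.5]], "spin": [0,0,0,0,0]}}

```text
clock: 22.6
eef_pos: [0.4736, 0.2945, 0.1924]
tool_rot: [-0.02, 1.0, -0.0, -0.001]
ft_force: [-1.0, -0.1, -1.6]
grip_width: 0.0423
grasp_force: 61.0
```

Emit:
{"fn": "arm_command", "kwargs": {"slide": [[0,0,0.1],[0,0,0.2],[0,0,0.3],[0,0,0.4],[0,0,0.5]], "spin": [0,0,0,0,0]}}

```text
clock: 23.22
eef_pos: [0.4744, 0.2946, 0.1903]
tool_rot: [-0.02, 1.0, 0.001, 0.001]
ft_force: [-4.2, -2.7, 11.5]
grip_width: 0.0422
grasp_force: 62.1
```

Emit:
{"fn": "arm_command", "kwargs": {"slide": [[0,0,0.1],[0,0,0.2],[0,0,0.3],[0,0,0.3],[0,0,0.3]], "spin": [0,0,0,0,0]}}

```text
clock: 23.85
eef_pos: [0.4745, 0.2947, 0.19]
tool_rot: [-0.02, 1.0, 0.001, 0.002]
ft_force: [-6.3, -3.7, 21.2]
grip_width: 0.0422
grasp_force: 63.1
```

Emit:
{"fn": "arm_command", "kwargs": {"slide": [[0,0,0],[0,0,0],[0,0,0],[0,0,0],[0,0,0]], "spin": [0,0,0,0,0]}}

```text
clock: 24.48
eef_pos: [0.4745, 0.2948, 0.19]
tool_rot: [-0.02, 1.0, 0.001, 0.002]
ft_force: [-6.3, -4.0, 20.6]
grip_width: 0.0425
grasp_force: 63.1
```

Run:
```python
from h import *
plan((.4741,.2945,.1905),2.3)
c=cam('scene');W=unproj(c);save(c,'e1.png',(395,120,465,200),7)
m=sel(W,(.478,.295),.018,.205,.225);print(m.sum(),np.round(np.median(W[m],0),4))
```

```text
t 24.48 eef [0.4745 0.2948 0.19  ] tilt [ 0.004  0.003 -1.   ] yaw -177.73 j [0.56 0.37 0.08 1.27 0.   0.52] F [-6.3 -4.  20.6] grip 0.0425 63.1 SLIDE [ 0.04 -0.03 -0.05] SPIN -0.03
81 [0.4826 0.2948 0.213 ]
```

View pics/e1.png

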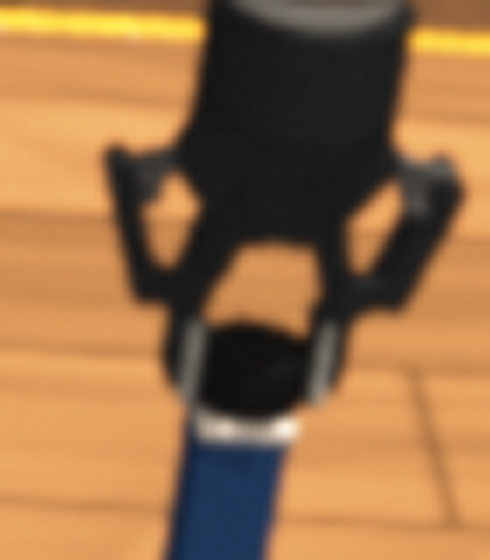

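The foot at crop (250,365) sits square just above the white collar at (245,425). Its sole reads 213 mm, the same as the other feet in this camera, and it is bearing with 20 N.

```bash
python3 -c "
from workcell import *
print(job_done())"
```

```text
the job is handed in; nothing more can be done
None
```

The job is handed in at about 24 s: the insert is fully home in the open leg and the foot is clicked on and pressed right home, still gripped (about 63 N on a pad) and held down with about 20 N; the hand-in call gave no verdict.

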